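# Shim the short foot of a rocking roll stand

## Robot

A 7-joint arm with a two-finger parallel gripper is mounted at the origin on a cart in front of the work surface, level with it; the furniture and walls round the work are solid. World frame = base frame: x ahead of the robot, y to its left, z up, the work surface at z = 0. Lengths are in m, angles in rad, forces in N, time in s.
With the tool pointing down it reaches from about 0.4 to 0.85 m from the base axis. Payload 6.9 kg.
Tool frame: the origin (TCP) lies midway between the tips of the shut fingers; the grasp point (between the pads) lies 19 mm behind it (manip.grasp_offset is the distance from the TCP to the grasp point, in m); z points along the fingers, y is the line along which they close (so a half turn about z gives the same grasp; the last joint's range is limited). The gripper opens to 85 mm and grips with 20 to 120 N. Pads are 22 mm wide; open, the fingers measure 114 mm over their backs; the gripper's body (76 mm by 85 mm) begins 54 mm behind the grasp point. The pads swing forward as they close: fully open they stand 13 mm farther back than shut.
Start: joints at [1.304, 0.507, -0.238, 1.5, 0.126, 1.149, -0.155], TCP at [0.227, -0.582, 0.231] pointing down, gripper open.
Joint ranges: [-3.08, 3.08], [-0.24, 2.05], [-1.43, 1.35], [0, 2.5], [-1.52, 4.66], [0.17, 1.96], [-2.89, 2.89]. Speed limits (rad/s): [2.39, 2.39, 3.14, 3.14, 3.14, 3.14, 3.14].

## Interface

Orientations are given as [roll, pitch, yaw] about the fixed x, y, z axes, in that order (R = Rz(yaw) Ry(pitch) Rx(roll)).
In Python, from rig import manip gives the robot as it stands. The module is installed in compiled form; this text tells all that it offers.
- The arm moves only by the tool apply_moves, never from a script. Its argument "deltas" is a list that holds one entry, the list of rows, each a list of 6 numbers: the shift along the world's x, y, z in cm, then the turn, a rotation vector about the world's x, y, z in degrees. In form: [[[tx, ty, tz, rx, ry, rz], ...]]. A call has 1 to 10 rows; each row shifts and turns the commanded pose from where the row before left it; what a row does not reach is not made up. A row lasts 1/8 s, in which the tool goes at most 62.5 mm and 10.7 degrees, less where a joint would pass 70% of its speed; a pose out of reach is approached as far as the arm can. A call with a gripper value outside its range is refused whole. "gripper" is the closure, from -1 (fully open) to 1 (shut), set as the call begins (left out, the last holds). The fingers move at their own pace and stop on an object; "squeeze" is the grip in N (left out, the last holds). Time passes only in rows, so rows that do not move let the fingers close. It gives the time, the measured TCP pose, the force, the opening and the grip force at its end, in the units of the state.
- manip.read_state(): the state, without advancing time (a new reading comes with each control period).
- manip.read_camera(name): name is "scene" or "top"; returns a dict with "color" (480x640x3 uint8, red, green, blue), "mtx" (3x3 intrinsics, pixels), "position" and "orientation" of the camera in the world. Camera axes: x right, y up, looking along -z (the intrinsics and any distortion apply to the point x, -y, -z); pixel columns grow to the right and rows downward; lengths in m; the calibration is good to about 2 mm. A picture is of the moment at which its call begins. There is no depth.
- manip.hand_in(): hands the job in; it is judged then, once.
The state is a dict: "t": time; "joint_positions": joint angles; "qd": joint speeds; "effort": joint torques, N m; "tool_pos": TCP position; "orientation": TCP orientation; "force": force on the tool from outside, world axes, zero at the start; "torque": the same for the moment, N m; "grip_width": finger opening in m; "grasp_force": force on a finger pad.
Only numpy, scipy, OpenCV 4.12 (cv2) and the standard library are available. Lean on these libraries where they do the work, as an engineer would, in place of code of your own. Each camera call takes 0.05 s, during which the arm holds its last target. There are 200 camera calls.

## Task

The blue paper-roll stand rocks because its front right foot, under the red dot, does not reach the worktop. Slide the flat green strip under that foot from the stand's right-hand side, then slide the orange tapered shim in on top of the strip, thin end first, until it just goes tight and carries the foot without jacking the stand up. Let go, then press down gently on the red dot (about 10 N, never over 25) to show that it no longer rocks; leave both shims in place, and do not shove the stand or disturb the other things.

Things in the scene. Friction and masses are not known exactly. Their poses are not given: they have to be found in the camera images.
- stand: loose paper-roll stand, 3.4 kg: blue deck 136 (x) x 230 (y) x 10 mm, top 45 and underside 35 mm above the worktop, on 24 mm round feet at x = +-50, y = +-100 mm. Origin: middle of the deck, at worktop level; +x away from the robot at yaw 0, +y to the stand's left. White roll (86 mm diameter, axis along y, top 138 mm high) between side plates, y = -18 to +114 mm
- foot_spot (a point): point at worktop level on the centre line of the short front right foot (stand frame -50, -100, 0 mm). That foot's rounded underside stops 12 to 19 mm above the worktop, by an amount not measured and different each time. The deck's right (-y) edge is 15 mm further out. About 12 N upwards at the foot lifts the stand off other feet
- red_dot (a point): red dot, 20 mm across, on the deck's top, right above the short foot, 45 mm above the worktop; free deck round it: 15 mm towards the right, 18 mm towards the front, over 75 mm towards the roll. About 5 N down here already tips the stand while the foot is not shimmed
- strip: flat green-painted metal packing strip, loose, 34 (x) x 150 (y) x 8 mm thick, about 0.25 kg, lying flat; origin at the middle of its underside; its two ends are the same. It goes in lengthwise along the stand's y, between worktop and foot, until some 30 mm of it lies past the foot's centre; the rest sticks out of the right side as a track for the shim
- wedge: orange tapered shim, loose, 0.09 kg, 22 mm wide (x), 120 mm long (y). Origin on its underside; the thin nose (2 mm) is at y = +60 mm, the top rises evenly to 14 mm at y = -30 mm, then a flat tail to y = -60 mm. It goes in nose first, its +y along the stand's +y, flat on the strip. Snug under the foot it takes some 5 to 10 N of push and stays when let go; pushed further it lifts the stand
- wedge_grip (a point): middle of the upright grip block on the shim's tail, 22 (x) x 14 (y) mm, standing to 48 mm above the shim's underside; this point is 52 mm behind the shim's origin (-y) and 30 mm above the underside
- tally_counter: bystander: round hand tally counter 45 x 54 x 24 mm, to the right of the stand behind the path of the shims; origin under its middle
- marker: bystander: blue marker pen 136 mm long, 18 mm thick, lying in front of the stand; origin under its middle
- tape_roll: bystander: roll of brown packing tape, 108 mm across, 48 mm high, to the left of the stand; origin under its middle
Things that resemble listed ones, but are neither listed nor needed, are in the scene too. There is more than one size of the wedge; the job needs the middle-sized.

How it is judged:
On the way, in this order (a step that is already met when the one before it is completed fails the run):
1. the flat strip lies under the short foot, flat on the worktop (x of foot_spot in the frame of strip between -0.012 and 0.012 m and y of foot_spot in the frame of strip between -0.07 and 0.07 m and height (world z) of strip below 0.004 m and angle between strip's own z axis and vertical below 0.03 rad), for 0.2 s.
2. the tapered shim, on the strip, carries the foot and is let go (contact force between wedge and stand above 1 N and contact force between wedge and strip above 0.7 N and contact force between the fingers and wedge below 0.1 N), for 0.2 s.
3. the fingers press on the deck over the foot with more than 5 N and it does not dip (contact force between wedge and stand above 1 N and contact force between wedge and strip above 0.7 N and contact force between the fingers and stand above 5 N and horizontal distance between the grasp point and red_dot below 0.03 m and angle between stand's own z axis and vertical below 0.008 rad), for 0.2 s.
At the end, for the whole second after the job is handed in: Strip flat under the foot (foot within 12 mm of its centre line, 5 mm or more from its inner end); shim on the strip, carrying over 1 N of the stand; stand level within 0.003 rad (0.6 mm at the foot), within 12 mm of where it stood; all at rest (all of step 1 and contact force between wedge and stand above 1 N and contact force between wedge and strip above 0.7 N and angle between stand's own z axis and vertical below 0.003 rad and distance of stand from where it was at the start of the episode below 0.012 m and linear speed of each of stand, wedge, strip below 0.01 m/s); the robot touches nothing.
It fails at once if the taper is driven so far that the stand is jacked up, or the stand dips on it (tilt over 0.015 rad with the shim loaded) (contact force between wedge and stand above 0.5 N and angle between stand's own z axis and vertical above 0.015 rad).
It fails at once if the stand is pressed with more than 25 N (contact force between the arm and stand above 25 N).
It fails at once if the stand is shoved more than 20 mm (distance of stand from where it was at the start of the episode above 0.02 m).
It fails at once if the tally counter, marker pen or tape roll is moved more than 15 mm (distance of any of tally_counter, marker, tape_roll from where it was at the start of the episode above 0.015 m).
It also fails if it takes over 58 s, if anything falls off the work surface, if the arm or the gripper's body presses on something with over 40 N, if the wrist force passes 120 N, or if a joint passes its speed limit or range.

## Working session

There is one attempt and no reset: what is moved stays moved. The work goes in short steps, Python scripts to look and compute and a tool call to move; the robot and the scene stay as the last step left them, time stands still between calls to the robot, and variables do not carry over. Pictures are saved under pics/ and viewed, at most 10 in all, crops included, and the job is handed in when it is done.

Besides the shell and the picture viewer there is one more tool, called after "Emit:" as name([rows], argument=value, ...), one row to a line, values as JSON. apply_moves: Moves the arm, as the interface text tells. Its arguments: {"type":"object","properties":{"deltas":{"type":"array","items":{"type":"array","items":{"type":"array","items":{"type":"number"}}}},"gripper":{"type":"number"},"squeeze":{"type":"number"}},"required":["deltas"]}

```bash
mkdir -p pics
python3 - <<'E'
from rig import manip
import cv2
for n in("scene","top"):
    c=manip.read_camera(n); cv2.imwrite(f"pics/{n}0.png",c["color"][:,:,::-1]); print(n,c["mtx"],c["position"],c["orientation"],[k for k in c])
s=manip.read_state(); print(s)
E
```

```text
scene [[434.13067102   0.         318.8920558 ]
 [  0.         434.13067102 234.68352873]
 [  0.           0.           1.        ]] [-0.27908811 -1.08364201  0.68260733] [ 1.08434344  0.01535835 -0.69152317] ['color', 'mtx', 'position', 'orientation']
top [[614.84196289   0.         327.04143852]
 [  0.         614.84196289 235.88702831]
 [  0.           0.           1.        ]] [ 0.21495796 -0.14439543  1.89295633] [ 0.13758773 -0.00504365 -1.59100009] ['color', 'mtx', 'position', 'orientation']
{'t': 0.1, 'joint_positions': array([ 1.30450504,  0.50825583, -0.23751915,  1.50103888,  0.12570431,
        1.1489007 , -0.15477775]), 'qd': array([-0.0001248 , -0.00079509, -0.00161155, -0.0015801 , -0.00043969,
       -0.00111324,  0.00052493]), 'effort': array([-5.42941314e-03, -6.21834970e+01, -2.19423875e+00, -2.50203860e+01,
        1.27556021e-02,  7.83569296e-03, -4.24515258e-05]), 'tool_pos': array([ 0.22681226, -0.58190581,  0.23051282]), 'orientation': array([-3.13997846e+00,  3.94401780e-05,  3.71816956e-01]), 'force': array([ 0.28312138, -0.98256741,  0.07674067]), 'torque': array([ 0.00822256, -0.00564737, -0.05819845]), 'grasp_force': 0.0, 'grip_width': 0.08570421894284838}
```

View pics/top0.png

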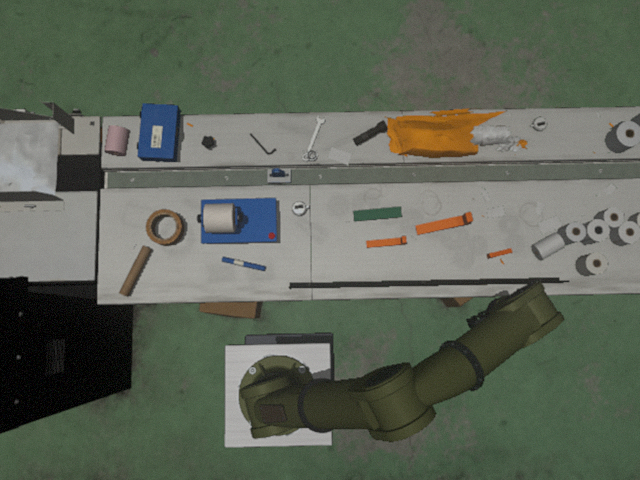

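View pics/scene0.png

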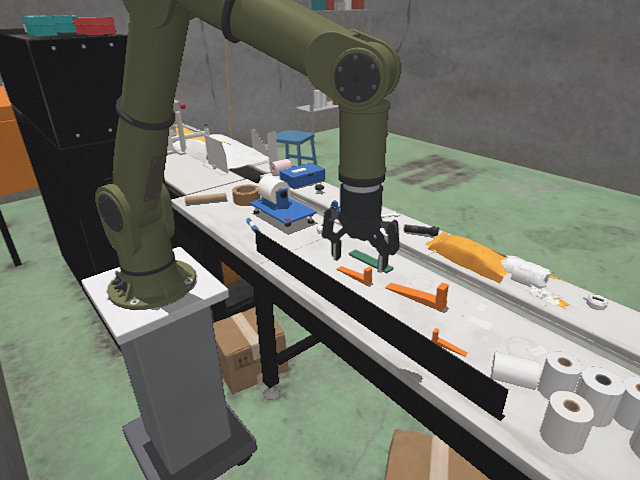

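The top view shows the stand at (238,220) with its red dot at (271,236), and the green strip at (377,214). Three orange tapers could be the wedge: (386,242), (444,224, largest) and (499,253, smallest), so the middle-sized one is at (386,242). The tally counter is at (299,208), the marker at (244,263) and the tape at (165,227). The other green area is only the floor. Next I'll measure these and check the choice in one close crop.

```bash
cat > h.py <<'E'
import numpy as np, cv2
from scipy.spatial.transform import Rotation as R
from scipy.optimize import minimize
from rig import manip
def proj(c,P):
    q=(np.atleast_2d(P)-c["position"])@R.from_euler("xyz",c["orientation"]).as_matrix()
    q=q*[1,-1,-1]; p=q@np.array(c["mtx"]).T; return p[:,:2]/p[:,2:]
def back(c,uv,z):
    uv=np.atleast_2d(uv); d=np.c_[uv,np.ones(len(uv))]@np.linalg.inv(c["mtx"]).T*[1,-1,-1]
    d=d@R.from_euler("xyz",c["orientation"]).as_matrix().T; o=np.array(c["position"])
    return o+d*((z-o[2])/d[:,2])[:,None]
def hsvmask(c,lo,hi,win):
    h=cv2.cvtColor(c["color"],cv2.COLOR_RGB2HSV); m=cv2.inRange(h,np.array(lo),np.array(hi)); w=np.zeros_like(m); x0,y0,x1,y1=win; w[y0:y1,x0:x1]=255
    m=m&w; n,l,s,_=cv2.connectedComponentsWithStats(m)
    return np.uint8(l==1+np.argmax(s[1:,4])) if n>1 else m
def box(x0,x1,y0,y1,z0,z1): return np.array([[x,y,z] for x in(x0,x1) for y in(y0,y1) for z in(z0,z1)],float)
STRIP=[box(-.017,.017,-.075,.075,0,.008)]
WEDGE=[np.array([[x,y,z] for x in(-.011,.011) for y,z in((.06,0),(.06,.002),(-.03,.014),(-.06,.014),(-.06,0))]),box(-.011,.011,-.059,-.045,0,.048)]
def place(p,P,z=0): c,s=np.cos(p[2]),np.sin(p[2]); return P@np.array([[c,s,0],[-s,c,0],[0,0,1]])+[p[0],p[1],z]
def sil(c,parts,p,z=0,S=8):
    m=np.zeros((480,640),np.float32); uvs=[proj(c,place(p,P,z)) for P in parts]
    a=np.vstack(uvs); o=np.floor(a.min(0)).astype(int)-1; e=np.ceil(a.max(0)).astype(int)+2
    w,h=e-o; 
    if o.min()<0 or e[0]>640 or e[1]>480: return m
    k=np.zeros((h*S,w*S),np.uint8)
    for uv in uvs: cv2.fillConvexPoly(k,cv2.convexHull(np.round(((uv-o+.5)*S-.5)*16).astype(np.int32)),1,shift=4)
    m[o[1]:e[1],o[0]:e[0]]=cv2.resize(k.astype(np.float32),(int(w),int(h)),interpolation=cv2.INTER_AREA); return m
def fit(obs,parts,p0,z=0):
    f=lambda p:sum(np.abs(sil(c,parts,p,z)-m).sum()/m.sum() for c,m in obs)
    r=None
    for k in range(3):
        p0=p0 if r is None else r.x; st=np.array([.008,.008,.08])/(k+1)
        r=minimize(f,p0,method="Nelder-Mead",options=dict(initial_simplex=np.vstack([p0]+[p0+st*e for e in np.eye(3)]),xatol=1e-5,fatol=1e-5))
    return r.x,r.fun
E
python3 - <<'E'
from h import *
t=manip.read_camera("top");s=manip.read_camera("scene")
OR=([5,130,120],[18,255,255]);GR=([65,60,30],[90,255,200])
mt=hsvmask(t,*GR,(345,200,410,228)); ms=hsvmask(s,*GR,(345,240,400,280))
for n,parts,a,b in(("strip",STRIP,mt,ms),("wedge",WEDGE,hsvmask(t,*OR,(360,230,412,252)),hsvmask(s,*OR,(330,258,378,292)))):
    print(n,a.sum(),b.sum())
    for nm,obs in(("both",[(t,a),(s,b)]),("top",[(t,a)]),("scene",[(s,b)])):
        ys,xs=np.nonzero(a); p0=np.r_[back(t,[xs.mean(),ys.mean()],.006)[0,:2],0]
        for y0 in (0.,np.pi):
            if y0 and n=="strip":continue
            p0[2]=y0; print(nm,y0,*fit(obs,parts,p0))
h=cv2.cvtColor(t["color"],cv2.COLOR_RGB2HSV)
r=hsvmask(t,[170,120,60],[180,255,255],(260,225,285,245))|hsvmask(t,[0,120,60],[4,255,255],(260,225,285,245))
ys,xs=np.nonzero(r); print("dot px",xs.mean(),ys.mean(),len(xs),back(t,[xs.mean(),ys.mean()],.045))
b=hsvmask(t,[100,100,40],[125,255,255],(190,185,290,255)); cn=cv2.findContours(b,0,1)[0]; hull=np.vstack(cn); rect=cv2.minAreaRect(hull); print(rect)
print(back(t,cv2.boxPoints(rect),.045)); print(back(t,[[299,208],[244,263],[165,227]],.02))
im=t["color"][190:270,185:520,::-1]; im=cv2.resize(im,None,fx=2.3,fy=2.3,interpolation=3)
i2=s["color"][170:310,225:465,::-1]; i2=cv2.resize(i2,None,fx=2.8,fy=2.8,interpolation=3)
o=np.zeros((im.shape[0]+i2.shape[0],max(im.shape[1],i2.shape[1]),3),np.uint8);o[:im.shape[0],:im.shape[1]]=im;o[im.shape[0]:,:i2.shape[1]]=i2;print(o.shape);cv2.imwrite("pics/c1.png",o)
E
```

```text
strip 442 221
both 0.0 [ 0.54253791 -0.31513005  0.04935488] 1.073670814479638
top 0.0 [ 0.54344539 -0.31631446  0.09782471] 0.2356122737556561
scene 0.0 [ 0.54055916 -0.27824922 -0.03815401] 0.7342335972850679
wedge 226 303
both 0.0 [ 0.45269894 -0.33859692  0.06902338] 0.5825675764479104
both 3.141592653589793 [ 0.45317638 -0.34056935  3.23873098] 1.1465472943865183
top 0.0 [ 0.45198751 -0.32420626  0.07370907] 0.377212389380531
top 3.141592653589793 [ 0.45310976 -0.33800796  3.22735779] 0.32404590707964603
scene 0.0 [ 0.45165911 -0.33892115  0.07360476] 0.19002681518151815
scene 3.141592653589793 [ 0.45347986 -0.3450446   3.29871064] 0.816161303630363
dot px 271.2962962962963 235.55555555555554 27 [[0.47490606 0.0101478  0.045     ]]
((238.46047973632812, 220.37901306152344), (43.45048522949219, 75.0264663696289), 88.60282135009766)
[[ 0.590149    0.22572336  0.045     ]
 [ 0.59144688 -0.00340687  0.045     ]
 [ 0.45738648 -0.00544909  0.045     ]
 [ 0.45623939  0.22144977  0.045     ]]
[[ 0.56283343 -0.07409277  0.02      ]
 [ 0.39540716  0.09622235  0.02      ]
 [ 0.51138187  0.3389361   0.02      ]]
(576, 770, 3)
```

View pics/c1.png

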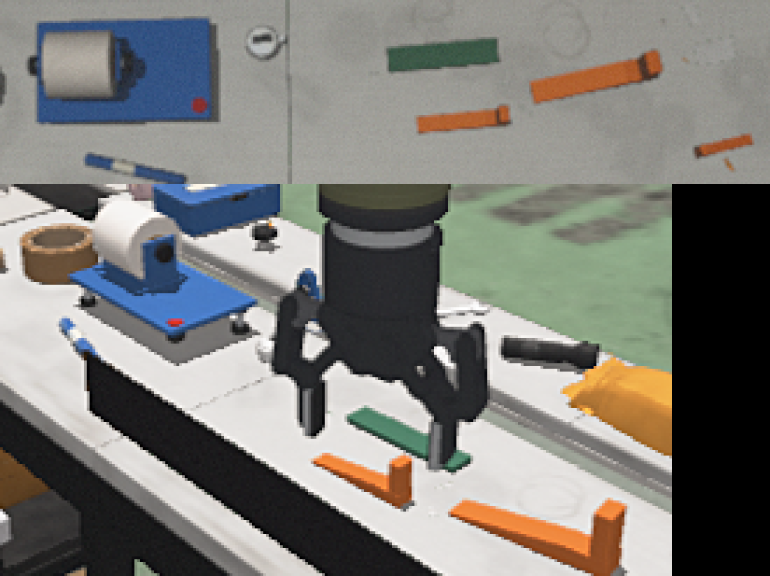

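The crop shows the middle wedge with its nose to the left (+y) and its grip block on the right, with the larger and smaller look-alikes further right. The strip is partly hidden by the gripper in the scene view. The dot and the deck outline agree on the foot at about (0.475, 0.010) with stand yaw of about 0.006. I'll tighten the masks for the strip and wedge.

Run:
```python
from h import *
t=manip.read_camera("top");s=manip.read_camera("scene")
print(cv2.cvtColor(t["color"],cv2.COLOR_RGB2HSV)[208:221:2,377].tolist(),cv2.cvtColor(t["color"],cv2.COLOR_RGB2HSV)[236:250:1,385].tolist())
OR=([2,100,60],[20,255,255]);GR=([55,50,30],[95,255,255])
a=hsvmask(t,*GR,(345,200,412,228)); print(a.sum(),fit([(t,a)],STRIP,np.array([.543,-.316,.09])))
ys,xs=np.nonzero(a);print(back(t,[xs.mean(),ys.mean()],.007),cv2.minAreaRect(np.c_[xs,ys].astype(np.float32)))
a=hsvmask(t,*OR,(355,228,415,256));b=hsvmask(s,*OR,(325,255,380,295)); print(a.sum(),b.sum())
for o in([(t,a)],[(s,b)],[(t,a),(s,b)]): print(fit(o,WEDGE,np.array([.452,-.335,.07])))
m=hsvmask(t,[20,0,60],[179,70,255],(286,195,292,200))
print(proj(t,[[.4518,-.3389-.06,.0]]))
```

```text
[[54, 23, 112], [73, 76, 87], [71, 80, 86], [76, 74, 86], [69, 78, 88], [67, 61, 88], [26, 12, 151]] [[35, 10, 158], [42, 8, 163], [12, 59, 164], [11, 150, 173], [11, 193, 177], [12, 195, 174], [11, 181, 179], [12, 186, 178], [11, 192, 178], [10, 158, 157], [8, 39, 145], [45, 6, 161], [45, 13, 161], [18, 8, 161]]
457 (array([ 0.54303161, -0.31624699,  0.08629125]), np.float64(0.19584245076586435))
[[ 0.54301926 -0.3163775   0.007     ]] ((377.0103759765625, 213.6241455078125), (10.214594841003418, 46.75461196899414), 85.2363510131836)
281 329
(array([ 0.45288777, -0.33840904,  0.06100606]), np.float64(0.12561165480427047))
(array([ 0.45139745, -0.33802009,  0.04913759]), np.float64(0.10799772036474165))
(array([ 0.45247937, -0.3380999 ,  0.06031798]), np.float64(0.2526622786617486))
[[404.35815224 242.37429594]]
```

Emit:
apply_moves([
  [[3.2, 2.1, -0.5, 0, 0, 7.3], [3.2, 2.1, -0.5, 0, 0, 7.3], [3.2, 2.1, -0.5, 0, 0, 7.3], [3.2, 2.1, -0.5, 0, 0, 7.3], [3.2, 2.1, -0.5, 0, 0, 7.3], [3.2, 2.1, -0.5, 0, 0, 7.3], [3.2, 2.1, -1, 0, 0, 7.3], [3.2, 2.1, -1, 0, 0, 7.3], [3.2, 2.1, -1, 0, 0, 7.3], [3.2, 2.1, -1, 0, 0, 7.3]],
], gripper=-0.3)

```text
t: 1.55
tool_pos: [0.5479, -0.3717, 0.1609]
orientation: [-3.141, 0.0, 1.65]
force: [0.2, -0.3, 0.4]
grip_width: 0.0557
grasp_force: 0.0
```

Emit:
apply_moves([
  [[0, 0, -4, 0, 0, 0], [0, 0, -5, 0, 0, 0], [0, 0, -4, 0, 0, 0], [0, 0, -2, 0, 0, 0], [0, 0, -0.9, 0, 0, 0], [0, 0, 0, 0, 0, 0]],
])

```text
t: 2.3
tool_pos: [0.5475, -0.3725, 0.0028]
orientation: [3.141, 0.0, 1.646]
force: [0.6, 0.2, 0.2]
grip_width: 0.0553
grasp_force: 0.0
```

Emit:
apply_moves([
  [[0, 0, 0, 0, 0, 0], [0, 0, 0, 0, 0, 0], [0, 0, 0, 0, 0, 0], [0, 0, 0, 0, 0, 0]],
], gripper=1, squeeze=40)

```text
t: 2.8
tool_pos: [0.5479, -0.3728, 0.0041]
orientation: [3.14, 0.002, 1.646]
force: [-1.1, 0.7, 6.3]
grip_width: 0.0321
grasp_force: 39.8
```

Emit:
apply_moves([
  [[0, 0, 0.5, 0, 0, 0], [0, 2, 0, 0, 0, 0], [0, 3, 0, 0, 0, -1], [0, 3, 0, 0, 0, -1], [-0.7, 2, 0, 0, 0, -1], [-1.5, 2, 0, 0, 0, -1], [-2, 2, 0, 0, 0, 0], [-2, 2, 0, 0, 0, 0], [-1.1, 1.3, 0, 0, 0, 0], [0, 0, 0, 0, 0, 0]],
])

```text
t: 4.05
tool_pos: [0.473, -0.197, 0.0074]
orientation: [-3.14, -0.001, 1.579]
force: [-0.2, -0.2, -2.0]
grip_width: 0.0324
grasp_force: 40.0
```

Run:
```python
from h import *
t=manip.read_camera("top");s=manip.read_camera("scene")
a=t["color"][170:290,190:390,::-1];b=s["color"][160:300,220:420,::-1]
o=np.vstack([cv2.resize(i,None,fx=f,fy=f,interpolation=3) for i,f in((a,2.25),(b,2.25))]);cv2.imwrite("pics/c2.png",o);print(o.shape)
GR=([55,50,30],[95,255,255])
m=hsvmask(t,*GR,(270,210,360,260));ys,xs=np.nonzero(m);print(m.sum(),cv2.minAreaRect(np.c_[xs,ys].astype(np.float32)),[back(t,[i,ys[xs==i].mean()],.012)[0].round(4).tolist() for i in (xs.min(),xs.min()+10)])
```

```text
(585, 450, 3)
302 ((313.5, 238.0), (10.0, 31.0), 90.0) [[0.4719, -0.0694, 0.012], [0.4713, -0.1003, 0.012]]
```

View pics/c2.png

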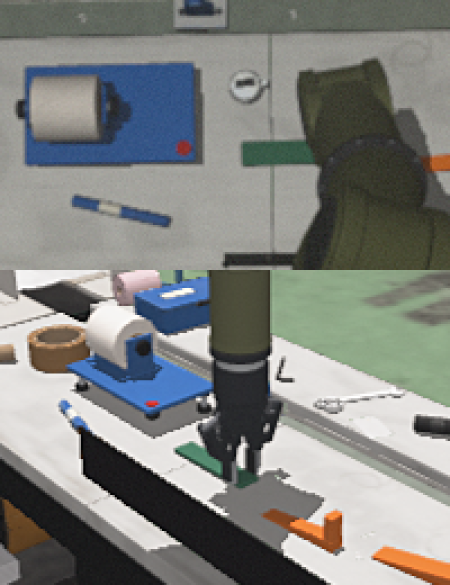

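The strip is held level and pointing at the foot, with its inner end at about y=-0.068 and its centre line at x of about 0.472. I'll lower it and slide it in 10.8 cm.

Emit:
apply_moves([
  [[0.1, 0, -0.25, 0, 0, 0], [0.1, 1, 0, 0, 0, 0], [0, 1.5, 0, 0, 0, 0], [0, 1.5, 0, 0, 0, 0], [0, 1.5, 0, 0, 0, 0], [0, 1.5, 0, 0, 0, 0], [0, 1.5, 0, 0, 0, 0], [0, 1.5, 0, 0, 0, 0], [0, 0.8, 0, 0, 0, 0], [0, 0, 0, 0, 0, 0]],
])

```text
t: 5.4
tool_pos: [0.4761, -0.0903, 0.0048]
orientation: [3.141, -0.0, 1.578]
force: [0.0, 1.5, -1.8]
grip_width: 0.0319
grasp_force: 40.1
```

Emit:
apply_moves([
  [[0, 0, -0.1, 0, 0, 0], [0, 0, 0, 0, 0, 0]],
])

```text
t: 5.65
tool_pos: [0.4761, -0.0913, 0.004]
orientation: [3.141, -0.0, 1.576]
force: [-1.2, 1.5, 4.4]
grip_width: 0.0318
grasp_force: 40.8
```

Emit:
apply_moves([
  [[0, 0, 0, 0, 0, 0], [0, 0, 0, 0, 0, 0], [0, 0, 1, 0, 0, 0], [0, 0, 4, 0, 0, 0], [0, 0, 6, 0, 0, 0], [0, -4, 3, 0, 0, 0], [-0.6, -6, 0, 0, 0, 1], [-1, -6, 0, 0, 0, 2], [0, -6, 0, 0, 0, 0], [0, -6, 0, 0, 0, 0]],
], gripper=-0.18)

```text
t: 6.9
tool_pos: [0.4595, -0.3733, 0.1447]
orientation: [3.141, 0.0, 1.628]
force: [2.6, 0.4, 0.6]
grip_width: 0.0505
grasp_force: 0.0
```

Run:
```python
from h import *
t=manip.read_camera("top");s=manip.read_camera("scene")
a=t["color"][190:270,190:350,::-1];b=s["color"][170:290,225:385,::-1]
o=np.vstack([cv2.resize(i,None,fx=f,fy=f,interpolation=3) for i,f in((a,2.8),(b,2.8))]);cv2.imwrite("pics/c3.png",o);print(o.shape)
m=hsvmask(t,[55,50,30],[95,255,255],(270,210,330,260));ys,xs=np.nonzero(m);print(m.sum(),cv2.minAreaRect(np.c_[xs,ys].astype(np.float32)),[back(t,[i,ys[xs==i].mean()],.008)[0].round(4).tolist() for i in (xs.min(),xs.min()+4,xs.max()-4,xs.max())])
r=hsvmask(t,[170,120,60],[180,255,255],(260,225,285,245))|hsvmask(t,[0,120,60],[4,255,255],(260,225,285,245))
ys,xs=np.nonzero(r); print(back(t,[xs.mean(),ys.mean()],.045))
OR=([2,100,60],[20,255,255])
b=hsvmask(s,*OR,(325,255,380,295)); print(b.sum(),fit([(s,b)],WEDGE,np.array([.452,-.335,.07])))
print(manip.read_state()["tool_pos"])
```

```text
(560, 448, 3)
329 ((293.5, 237.0), (10.0, 33.0), 90.0) [[0.4836, -0.0044, 0.008], [0.4735, -0.0167, 0.008], [0.4751, -0.094, 0.008], [0.4748, -0.1064, 0.008]]
[[0.47422315 0.01078772 0.045     ]]
328 (array([ 0.45130486, -0.33767547,  0.05222888]), np.float64(0.11018483231707317))
[ 0.45727814 -0.37964349  0.14356902]
```

View pics/c3.png

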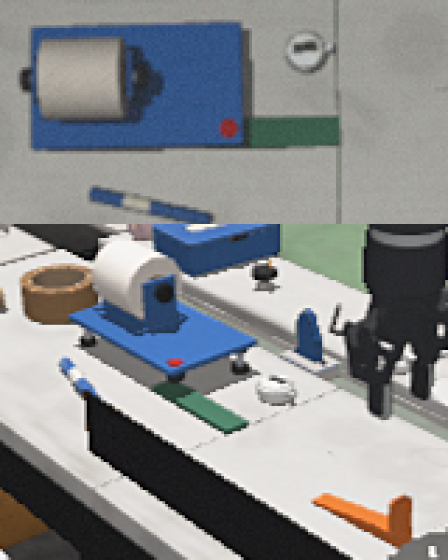

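The strip lies under the foot with its inner end at about y=+0.042 and its centre line at x=0.474, and the stand hasn't moved. Now I'll fetch the middle wedge, whose grip is at about (0.455, -0.390).

Emit:
apply_moves([
  [[-0.2, -1, -2, 0, 0, 0], [0, 0, -5, 0, 0, 0], [0, 0, -4, 0, 0, 0], [0, 0, -2, 0, 0, 0], [0, 0, 0, 0, 0, 0]],
])

```text
t: 7.62
tool_pos: [0.457, -0.3791, 0.0117]
orientation: [-3.139, -0.003, 1.631]
force: [-0.0, -0.1, 0.1]
grip_width: 0.0504
grasp_force: 0.0
```

Emit:
apply_moves([
  [[0, 0, 0, 0, 0, 0], [0, 0, 0, 0, 0, 0], [0, 0, 0, 0, 0, 0], [0, 0, 0, 0, 0, 0]],
], gripper=1, squeeze=40)

```text
t: 8.12
tool_pos: [0.4586, -0.3816, 0.0149]
orientation: [3.14, 0.001, 1.628]
force: [-0.6, 0.5, 7.3]
grip_width: 0.0217
grasp_force: 39.7
```

Emit:
apply_moves([
  [[0, 0, 2, 0, 0, 0], [0.2, 1.8, 1, 0, 0, 0], [0.2, 3, 0, 0, 0, -0.5], [0.2, 4, 0, 0, 0, -0.5], [0.2, 4, 0, 0, 0, -0.5], [0.2, 4, 0, 0, 0, -0.5], [0.2, 4, 0, 0, 0, -0.5], [0.2, 3, 0, 0, 0, -0.4], [0.2, 1, 0, 0, 0, 0], [0, 0, 0, 0, 0, 0]],
])

```text
t: 9.38
tool_pos: [0.4741, -0.1327, 0.0439]
orientation: [3.141, 0.0, 1.579]
force: [0.2, -0.7, -1.4]
grip_width: 0.0215
grasp_force: 39.1
```

Run:
```python
from h import *
t=manip.read_camera("top");s=manip.read_camera("scene")
a=t["color"][190:270,210:370,::-1];b=s["color"][170:290,225:385,::-1]
o=np.vstack([cv2.resize(i,None,fx=f,fy=f,interpolation=3) for i,f in((a,3),(b,3))]);cv2.imwrite("pics/c4.png",o);print(o.shape)
OR=([2,100,60],[20,255,255])
m=hsvmask(t,*OR,(265,220,345,260));ys,xs=np.nonzero(m);print(m.sum(),[(i,ys[xs==i].min(),ys[xs==i].max(),back(t,[i,ys[xs==i].mean()],.037)[0].round(4).tolist()) for i in range(xs.min(),xs.max(),4)])
print(manip.read_state()["tool_pos"])
```

```text
(600, 480, 3)
149 [(285, np.int64(235), np.int64(241), [0.4677, -0.0308, 0.037]), (289, np.int64(234), np.int64(241), [0.469, -0.043, 0.037]), (293, np.int64(234), np.int64(241), [0.4688, -0.0552, 0.037]), (297, np.int64(233), np.int64(240), [0.4716, -0.0674, 0.037]), (301, np.int64(233), np.int64(240), [0.4714, -0.0796, 0.037])]
[ 0.47381999 -0.13437883  0.04372403]
```

View pics/c4.png

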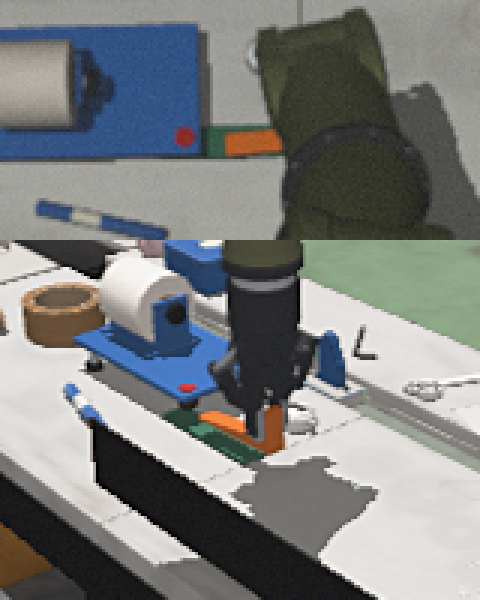

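The wedge is over the strip with its nose at about y=-0.029, short of the foot, but it is yawed about 4° because I gripped the block off-centre. I'll set it on the strip, release it and regrip centrally to square it.

Emit:
apply_moves([
  [[0, 0, -1, 0, 0, -1.5], [0, 0, -0.7, 0, 0, -1], [0, 0, -0.3, 0, 0, 0], [0, 0, -0.1, 0, 0, 0], [0, 0, 0, 0, 0, 0]],
])

```text
t: 10.1
tool_pos: [0.4737, -0.1336, 0.0229]
orientation: [-3.141, 0.0, 1.534]
force: [-1.2, -0.7, 1.3]
grip_width: 0.0211
grasp_force: 39.4
```

Emit:
apply_moves([
  [[0, 0, 0, 0, 0, 0], [0, 0, 0, 0, 0, 0], [0, -0.4, 0, 0, 0, 1.2], [0, -0.4, 0, 0, 0, 1.2], [0, 0, 0, 0, 0, 0]],
], gripper=0.15)

```text
t: 10.72
tool_pos: [0.474, -0.1419, 0.0227]
orientation: [-3.142, 0.0, 1.576]
force: [-0.0, 0.2, -0.9]
grip_width: 0.0361
grasp_force: 0.0
```

Emit:
apply_moves([
  [[0, 0, 0, 0, 0, 0], [0, 0, 0, 0, 0, 0], [0, 0, 0, 0, 0, 0]],
], gripper=1, squeeze=25)

```text
t: 11.1
tool_pos: [0.4741, -0.1413, 0.0228]
orientation: [3.141, 0.0, 1.576]
force: [0.4, -0.9, -0.1]
grip_width: 0.0215
grasp_force: 29.0
```

Run:
```python
from h import *
t=manip.read_camera("top");s=manip.read_camera("scene")
OR=([2,100,60],[20,255,255])
m=hsvmask(t,*OR,(265,220,345,260));ys,xs=np.nonzero(m);print(m.sum(),[(i,ys[xs==i].min(),ys[xs==i].max(),back(t,[i,ys[xs==i].mean()],.016)[0].round(4).tolist()) for i in range(xs.min(),xs.max(),3)])
m=hsvmask(t,[55,50,30],[95,255,255],(270,210,330,260));ys,xs=np.nonzero(m);print(back(t,[[i,(ys[xs==i].max()+ys[xs==i].min())/2] for i in range(xs.min()+1,xs.max(),2)],.008).round(4)[:,:2].tolist())
print(manip.read_state()["tool_pos"])
```

```text
172 [(286, np.int64(234), np.int64(240), [0.4736, -0.0327, 0.016]), (289, np.int64(233), np.int64(240), [0.475, -0.0419, 0.016]), (292, np.int64(233), np.int64(240), [0.4748, -0.0511, 0.016]), (295, np.int64(233), np.int64(240), [0.4746, -0.0604, 0.016]), (298, np.int64(233), np.int64(240), [0.4744, -0.0696, 0.016]), (301, np.int64(233), np.int64(240), [0.4743, -0.0789, 0.016]), (304, np.int64(233), np.int64(240), [0.4741, -0.0881, 0.016]), (307, np.int64(236), np.int64(240), [0.4692, -0.0973, 0.016])]
[[0.4752, -0.0074], [0.4751, -0.0136], [0.4765, -0.0198], [0.4748, -0.026], [0.4747, -0.0322], [0.4746, -0.0384], [0.4745, -0.0445], [0.49, -0.0509], [0.4899, -0.0571], [0.4897, -0.0633], [0.4896, -0.0695], [0.4895, -0.0757], [0.4894, -0.0819]]
[ 0.47408972 -0.14133354  0.02283259]
```

The wedge is now square, with its centre line at x=0.4745 and its nose at y of about -0.031. I'll push it in while watching the force.

Emit:
apply_moves([
  [[0, 0.8, 0, 0, 0, 0], [0, 1, 0, 0, 0, 0], [0, 1, 0, 0, 0, 0], [0, 1, 0, 0, 0, 0], [0, 0.8, 0, 0, 0, 0], [0, 0.4, 0, 0, 0, 0], [0, 0, 0, 0, 0, 0]],
])

```text
t: 12.08
tool_pos: [0.4744, -0.0983, 0.0245]
orientation: [3.14, 0.009, 1.57]
force: [-2.4, -21.5, 21.5]
grip_width: 0.0211
grasp_force: 30.5
```

Emit:
apply_moves([
  [[0, 0.3, 0, 0, 0, 0], [0, 0.3, 0, 0, 0, 0], [0, 0, 0, 0, 0, 0]],
])

```text
t: 12.45
tool_pos: [0.4753, -0.0919, 0.0248]
orientation: [3.139, 0.009, 1.57]
force: [-0.9, -20.1, 22.7]
grip_width: 0.0214
grasp_force: 30.4
```

Emit:
apply_moves([
  [[0, 0.3, 0, 0, 0, 0], [0, 0.3, 0, 0, 0, 0], [0, 0, 0, 0, 0, 0]],
])

```text
t: 12.82
tool_pos: [0.4753, -0.086, 0.0248]
orientation: [3.139, 0.009, 1.57]
force: [-0.7, -21.0, 22.7]
grip_width: 0.0211
grasp_force: 30.4
```

The force jumped to about -20 N in y and +22 N in z much earlier than expected, so I'm stopping to look.

Run:
```python
from h import *
t=manip.read_camera("top");s=manip.read_camera("scene")
a=t["color"][195:265,215:345,::-1];b=s["color"][180:270,265:365,::-1]
o=np.vstack([cv2.resize(a,(520,280),interpolation=3),cv2.resize(b,(520,310),interpolation=3) if 0 else cv2.resize(b,None,fx=3.5,fy=3.5,interpolation=3)]) if 0 else None
b=cv2.resize(b,(520,468),interpolation=3)[:,:]; a=cv2.resize(a,(240,130),interpolation=3)
o=np.zeros((598,520,3),np.uint8);o[:130,:240]=a;o[130:]=b;cv2.imwrite("pics/c5.png",o)
OR=([2,100,60],[20,255,255])
m=hsvmask(t,*OR,(265,220,345,260));ys,xs=np.nonzero(m);print(m.sum(),[(i,ys[xs==i].min(),ys[xs==i].max(),back(t,[i,ys[xs==i].mean()],.016)[0].round(4).tolist()) for i in range(xs.min(),xs.max(),3)])
m=hsvmask(t,[55,50,30],[95,255,255],(270,210,330,260));ys,xs=np.nonzero(m);print(xs.max(),back(t,[[i,(ys[xs==i].max()+ys[xs==i].min())/2] for i in range(xs.min()+1,xs.max(),2)],.008).round(4)[:,:2].tolist())
r=hsvmask(t,[170,120,60],[180,255,255],(260,225,285,245))|hsvmask(t,[0,120,60],[4,255,255],(260,225,285,245))
ys,xs=np.nonzero(r); print(back(t,[xs.mean(),ys.mean()],.045))
b=hsvmask(t,[100,100,40],[125,255,255],(190,185,290,255)); rect=cv2.minAreaRect(np.vstack(cv2.findContours(b,0,1)[0])); print(rect)
print(manip.read_state())
```

```text
60 [(277, np.int64(234), np.int64(240), [0.4742, -0.0049, 0.016]), (280, np.int64(233), np.int64(240), [0.4755, -0.0142, 0.016]), (283, np.int64(234), np.int64(240), [0.4738, -0.0234, 0.016])]
281 [[0.4924, -0.0076], [0.4907, -0.0138]]
[[0.47514744 0.01038514 0.045     ]]
((238.0, 220.5), (43.0, 76.0), 90.0)
{'t': 12.925, 'joint_positions': array([ 0.35953068,  0.59382216, -0.35090787,  2.11331132,  0.43226616,
        0.49923895, -0.31997535]), 'qd': array([ 9.17898961e-04, -4.89095029e-04,  7.20480796e-06,  4.32879505e-04,
       -8.72436286e-04, -1.34615218e-03,  1.13715407e-03]), 'effort': array([-9.92691994e+00, -4.18209922e+01, -1.29771003e+01, -7.42648378e+00,
       -3.36515754e+00, -2.72844538e+00, -1.81257084e-02]), 'tool_pos': array([ 0.47527565, -0.08600881,  0.02480368]), 'orientation': array([3.13871276, 0.00859307, 1.57001352]), 'force': array([ -0.22876301, -20.59640291,  22.8348356 ]), 'torque': array([-4.74176355,  0.23058487,  0.02625525]), 'grasp_force': 30.420365631580353, 'grip_width': 0.02184992692555087}
```

View pics/c5.png

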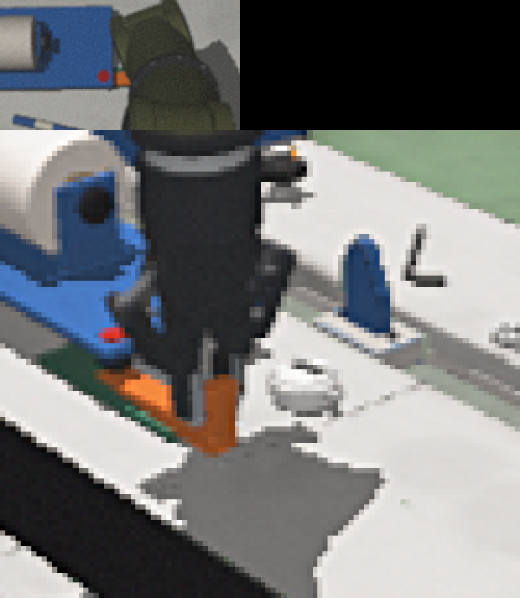

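Fingers and block are at the right place and the stand hasn't moved, so the wedge or strip is dragging. I'll check numerically from the scene camera whether the strip moved and whether the wedge is pitched.

Run:
```python
from h import *
s=manip.read_camera("scene");t=manip.read_camera("top")
for y in(.10,.08,.06,.042,-.04,-.06,-.085,-.108): print(y,proj(s,[[.4575,y,.008],[.4915,y,.008]]).round(1).tolist())
m=hsvmask(s,[55,50,20],[95,255,255],(255,205,345,275)); ys,xs=np.nonzero(m)
print([(int(i),int(ys[xs==i].min()),int(ys[xs==i].max())) for i in range(xs.min(),xs.max()+1,2)])
OR=([2,100,40],[20,255,255])
b=hsvmask(s,*OR,(265,215,330,275)); ys,xs=np.nonzero(b); print(b.sum(),[(int(i),int(ys[xs==i].min()),int(ys[xs==i].max())) for i in range(xs.min(),xs.max()+1,2)])
for y in(-.086,-.095): 
  print("grip",y,proj(s,place((.475,y+.052,0),np.array([[-.011,-.059,0],[-.011,-.059,.048],[.011,-.059,.048],[-.011,-.045,.048],[-.011,.06,0],[-.011,.06,.002],[-.011,-.03,.014]]),.008)).round(1).tolist())
```

```text
0.1 [[268.9, 221.4], [276.8, 218.7]]
0.08 [[272.1, 223.3], [280.0, 220.5]]
0.06 [[275.3, 225.2], [283.3, 222.4]]
0.042 [[278.3, 227.0], [286.3, 224.1]]
-0.04 [[292.5, 235.3], [300.6, 232.2]]
-0.06 [[296.1, 237.5], [304.2, 234.3]]
-0.085 [[300.7, 240.2], [308.9, 237.0]]
-0.108 [[305.1, 242.8], [313.3, 239.5]]
[(273, 223, 225), (275, 223, 226), (277, 222, 227), (279, 221, 228), (281, 223, 229), (283, 224, 230), (285, 225, 232), (287, 231, 233), (289, 232, 234), (291, 234, 235), (293, 235, 236), (295, 236, 238), (297, 238, 239)]
198 [(284, 226, 227), (286, 226, 229), (288, 226, 230), (290, 226, 232), (292, 227, 233), (294, 228, 234), (296, 229, 236), (298, 232, 237), (300, 236, 238), (302, 237, 240), (304, 228, 241), (306, 227, 242), (308, 227, 241), (310, 228, 240)]
grip -0.086 [[303.8, 240.5], [303.3, 227.3], [308.7, 225.3], [300.7, 225.8], [282.5, 228.0], [282.5, 227.5], [298.2, 233.5]]
grip -0.095 [[305.5, 241.5], [305.1, 228.3], [310.5, 226.2], [302.4, 226.8], [284.1, 228.9], [284.0, 228.4], [299.9, 234.5]]
```

The strip was dragged in about 35 mm: its inner end is now at y≈0.075 and its outer end at ≈-0.07. The wedge is pitched nose-up about 4°, because regripping the overhanging tail tipped it. Still pressed together, I'll draw both back 3.5 cm, then lift the wedge clear.

Emit:
apply_moves([
  [[0, -0.5, 0, 0, 0, 0], [0, -0.7, 0, 0, 0, 0], [0, -0.7, 0, 0, 0, 0], [0, -0.7, 0, 0, 0, 0], [0, -0.7, 0, 0, 0, 0], [0, -0.3, 0, 0, 0, 0], [0, 0, 0, 0, 0, 0]],
])

```text
t: 13.9
tool_pos: [0.4738, -0.1158, 0.0226]
orientation: [-3.141, 0.0, 1.575]
force: [-0.1, 1.0, -0.5]
grip_width: 0.0214
grasp_force: 27.9
```

```bash
cat > meas.py <<'E'
from h import *
s=manip.read_camera("scene");t=manip.read_camera("top")
m=hsvmask(s,[55,50,20],[95,255,255],(255,205,345,275)); ys,xs=np.nonzero(m)
print("strip scene",[(int(i),int(ys[xs==i].min()),int(ys[xs==i].max())) for i in range(xs.min(),xs.max()+1,3)])
fr=np.array([[i,ys[xs==i].max()+.0] for i in range(xs.min(),xs.max()+1)]); print("front-edge z0:",back(s,fr[[0,len(fr)//2,-1]],.003).round(4)[:,:2].tolist())
m=hsvmask(t,[55,50,30],[95,255,255],(265,210,345,260));ys,xs=np.nonzero(m); print("strip top",back(t,[[xs.min(),240],[xs.max(),240]],.008).round(4)[:,1])
OR=([2,100,40],[20,255,255])
b=hsvmask(s,*OR,(255,205,345,285))
b0=cv2.inRange(cv2.cvtColor(s["color"],cv2.COLOR_RGB2HSV),np.array(OR[0]),np.array(OR[1]))//255; b0[:, :255]=0;b0[:,345:]=0;b0[:205]=0;b0[285:]=0
ys,xs=np.nonzero(b0); print("wedge px",b0.sum(),xs.min(),xs.max())
r=manip.read_state()["tool_pos"]; x0,yg=r[0],r[1]
dark=(s["color"].max(2)<75).astype(np.float32)  # gripper hides: ignore
ign=cv2.dilate(dark,np.ones((3,3)))*(1-b0)
def Wp(p): # p: y of origin, z of origin, pitch, yaw
    Rm=R.from_euler("zx",[p[3],p[2]]).as_matrix(); return [P@Rm.T+[x0-.001+.05*-p[3],p[0],p[1]] for P in WEDGE]
def f(p): return (np.abs(sil(s,Wp(p),(0,0,0))-b0)*(1-ign)).sum()+ 2e4*max(0,abs(p[3])-.05)
best=min((minimize(f,[yg+.052+d,z,th,0],method="Nelder-Mead",options=dict(initial_simplex=np.array([[yg+.052+d,z,th,0]]*5)+np.vstack([np.zeros(4),np.diag([.006,.004,.05,.04])]))) for d in(0,-.008) for z in(.008,.012) for th in(0,.08)),key=lambda r:r.fun)
print("wedge y,z,pitch,yaw",best.x.round(4),"nose y",best.x[0]+.06,best.fun); print(r)
d=hsvmask(t,[170,120,60],[180,255,255],(260,225,285,245))|hsvmask(t,[0,120,60],[4,255,255],(260,225,285,245))
ys,xs=np.nonzero(d); print("dot",back(t,[xs.mean(),ys.mean()],.045))
E
python3 meas.py
```

```text
strip scene [(273, 223, 224), (276, 222, 226), (279, 221, 228), (282, 223, 230), (285, 226, 232), (288, 227, 234), (291, 227, 235), (294, 236, 237), (297, 238, 239)]
front-edge z0: [[0.4622, 0.0819], [0.4609, 0.0018], [0.4614, -0.065]]
strip top [-0.0043 -0.0568]
wedge px 223 255 316
wedge y,z,pitch,yaw [-0.0675  0.0088  0.1463  0.0465] nose y -0.007540608490485462 42.828125
[ 0.47394586 -0.11531041  0.02269127]
dot [[0.4767842  0.01133478 0.045     ]]
```

The wedge came back alone and is still pitched in the grip, and the strip is still 33 mm too far in. I'll lay the wedge flat on the bare worktop at y≈-0.27 and release it there. Then I'll reseat the strip and regrip the wedge properly.

Emit:
apply_moves([
  [[0, -2, 0, 0, 0, 0], [0, -3, 0.3, 0, 0, 0], [0, -4, 0, 0, 0, 0], [0, -4, 0, 0, 0, 0], [0, -2.5, 0, 0, 0, 0], [0, 0, -0.5, 0, 0, 0], [0, 0, -0.3, 0, 0, 0], [0, 0, 0, 0, 0, 0]],
])

```text
t: 15.0
tool_pos: [0.4738, -0.2705, 0.0192]
orientation: [-3.141, 0.002, 1.576]
force: [-3.8, -2.8, 16.5]
grip_width: 0.0216
grasp_force: 30.9
```

Emit:
apply_moves([
  [[0, 0, 0, 0, 0, 0], [0, 0, 0, 0, 0, 0], [0, 0, 1, 0, 0, 0], [0, 0, 4, 0, 0, 0], [0, 3, 3, 0, 0, 0], [0, 6, 0, 0, 0, 0], [0, 6, 0, 0, 0, 0], [0, 3, 0, 0, 0, 0], [0, 0, 0, 0, 0, 0]],
], gripper=-0.18)

```text
t: 16.12
tool_pos: [0.4743, -0.0872, 0.0985]
orientation: [3.141, -0.001, 1.582]
force: [-0.3, 0.1, -0.2]
grip_width: 0.0506
grasp_force: 0.0
```

Run:
```python
from h import *
s=manip.read_camera("scene");t=manip.read_camera("top")
OR=([2,100,60],[20,255,255])
a=hsvmask(t,*OR,(300,220,365,260)); b=hsvmask(s,*OR,(305,225,375,290)); print(a.sum(),b.sum())
for o in([(t,a)],[(s,b)]): print(fit(o,WEDGE,np.array([.475,-.22,.0])))
ys,xs=np.nonzero(b); print(xs.min(),xs.max(),ys.min(),ys.max())
m=hsvmask(s,[55,50,20],[95,255,255],(255,205,345,275)); ys,xs=np.nonzero(m)
print("strip",back(s,[[i,ys[xs==i].max()] for i in(xs.min(),(xs.min()+xs.max())//2,xs.max()-2,xs.max())],.002).round(4).tolist())
print(manip.read_state()["tool_pos"])
```

```text
238 272
(array([ 0.4732007 , -0.21635383,  0.02246327]), np.float64(0.2893251050420168))
(array([ 0.47135113, -0.22622273, -0.00736459]), np.float64(0.12040441176470588))
318 348 249 266
strip [[0.4588, 0.077, 0.002], [0.4585, -0.013, 0.002], [0.4809, -0.0611, 0.002], [0.4903, -0.0599, 0.002]]
[ 0.47410868 -0.09057985  0.09807356]
```

Emit:
apply_moves([
  [[0.1, 3.1, 0, 0, 0, 0], [0, 0, -3, 0, 0, 0], [0, 0, -4, 0, 0, 0], [0, 0, -2, 0, 0, 0], [0, 0, -0.6, 0, 0, 0], [0, 0, 0, 0, 0, 0]],
])

```text
t: 16.98
tool_pos: [0.4752, -0.0601, 0.0018]
orientation: [-3.141, 0.0, 1.575]
force: [0.6, 0.6, 0.1]
grip_width: 0.0503
grasp_force: 0.0
```

Emit:
apply_moves([
  [[0, 0, 0, 0, 0, 0], [0, 0, 0, 0, 0, 0], [0, 0, 0, 0, 0, 0], [0, 0, 0, 0, 0, 0]],
], gripper=1, squeeze=40)

```text
t: 17.48
tool_pos: [0.4759, -0.0598, 0.0029]
orientation: [3.139, 0.001, 1.575]
force: [-0.3, -1.9, 6.5]
grip_width: 0.032
grasp_force: 39.8
```

Emit:
apply_moves([
  [[0, -0.5, 0.1, 0, 0, 0], [0, -1, 0, 0, 0, 0], [0, -1, 0, 0, 0, 0], [0, -1, 0, 0, 0, 0], [0, -0.6, 0, 0, 0, 0], [0, 0, -0.1, 0, 0, 0], [0, 0, 0, 0, 0, 0]],
])

```text
t: 18.35
tool_pos: [0.4753, -0.1012, 0.0028]
orientation: [3.141, 0.001, 1.575]
force: [-1.4, 2.1, 16.5]
grip_width: 0.032
grasp_force: 41.7
```

Emit:
apply_moves([
  [[0, 0, 0, 0, 0, 0], [0, 0, 0, 0, 0, 0], [0, 0, 1, 0, 0, 0], [0, 0, 4, 0, 0, 0], [0, -2, 4, 0, 0, 0], [0, -6, 0, 0, 0, 0], [0, -6, 0, 0, 0, 0], [-0.2, -3.5, 0, 0, 0, 0], [0, 0, 0, 0, 0, 0]],
], gripper=-0.18)

```text
t: 19.48
tool_pos: [0.4717, -0.2791, 0.0918]
orientation: [-3.141, 0.001, 1.57]
force: [0.5, 0.3, 0.0]
grip_width: 0.0503
grasp_force: 0.0
```

Run:
```python
from h import *
s=manip.read_camera("scene");t=manip.read_camera("top")
OR=([2,100,60],[20,255,255])
b=hsvmask(s,*OR,(305,225,375,290)); print(b.sum(),fit([(s,b)],WEDGE,np.array([.473,-.226,.0])))
m=hsvmask(t,[55,50,30],[95,255,255],(265,210,345,260));ys,xs=np.nonzero(m);print("top strip",m.sum(),back(t,[[i,ys[xs==i].mean()] for i in(xs.min()+2,(xs.min()+xs.max())//2,xs.max()-2,xs.max())],.008).round(4).tolist())
m=hsvmask(t,*OR,(290,215,365,260));ys,xs=np.nonzero(m);print("top wedge",m.sum(),back(t,[[i,ys[xs==i].mean()] for i in(xs.min(),xs.min()+4,xs.min()+10)],.005).round(4).tolist())
print(manip.read_state()["tool_pos"])
```

```text
263 (array([ 0.47173946, -0.22695441, -0.00901652]), np.float64(0.14626901140684412))
top strip 315 [[0.4751, -0.0105, 0.008], [0.4759, -0.0538, 0.008], [0.475, -0.0971, 0.008], [0.4733, -0.1033, 0.008]]
top wedge 195 [[0.474, -0.1683, 0.005], [0.4722, -0.1807, 0.005], [0.4719, -0.1993, 0.005]]
[ 0.47276235 -0.27505077  0.09197232]
```

Emit:
apply_moves([
  [[0, -0.4, -2, 0, 0, 0], [0, 0, -3.5, 0, 0, 0], [0, 0, -1.5, 0, 0, 0], [0, 0, -0.6, 0, 0, 0], [0, 0, 0, 0, 0, 0], [0, 0, 0, 0, 0, 0]],
])

```text
t: 20.32
tool_pos: [0.4736, -0.2794, 0.0166]
orientation: [3.14, 0.001, 1.576]
force: [-0.1, 0.3, 0.7]
grip_width: 0.0506
grasp_force: 0.0
```

Emit:
apply_moves([
  [[0, 0, 0, 0, 0, 0], [0, 0, 0, 0, 0, 0], [0, 0, 0, 0, 0, 0], [0, 0, 0, 0, 0, 0]],
], gripper=1, squeeze=40)

```text
t: 20.82
tool_pos: [0.4733, -0.2795, 0.0164]
orientation: [3.141, 0.001, 1.576]
force: [-1.0, 0.3, 6.1]
grip_width: 0.0216
grasp_force: 39.2
```

Emit:
apply_moves([
  [[0, 0, 1.2, 0, 0, 0], [0, 0, 0.8, 0, 0, 0], [0, 0, 0, 0, 0, 0], [0, 0, 0, 0, 0, 0]],
])

```text
t: 21.32
tool_pos: [0.4729, -0.2793, 0.0357]
orientation: [-3.141, -0.0, 1.576]
force: [0.2, -0.0, -0.9]
grip_width: 0.0213
grasp_force: 39.2
```

Run:
```python
from h import *
s=manip.read_camera("scene");t=manip.read_camera("top")
b=s["color"][205:295,290:390,::-1]; b=cv2.resize(b,(600,540),interpolation=3); cv2.imwrite("pics/c6.png",b)
print(manip.read_state()["tool_pos"])
OR=([2,100,60],[20,255,255])
m=hsvmask(t,*OR,(290,215,365,260));ys,xs=np.nonzero(m);print("top wedge",m.sum(),back(t,[[i,ys[xs==i].mean()] for i in range(xs.min(),xs.max(),3)],.025).round(4).tolist())
```

```text
[ 0.47278991 -0.27924741  0.03550757]
top wedge 207 [[0.4713, -0.1681, 0.025], [0.4727, -0.1773, 0.025], [0.4725, -0.1865, 0.025], [0.4723, -0.1957, 0.025], [0.4721, -0.2049, 0.025], [0.4719, -0.2141, 0.025], [0.4718, -0.2233, 0.025], [0.4716, -0.2325, 0.025], [0.4729, -0.2418, 0.025], [0.4728, -0.251, 0.025]]
```

View pics/c6.png

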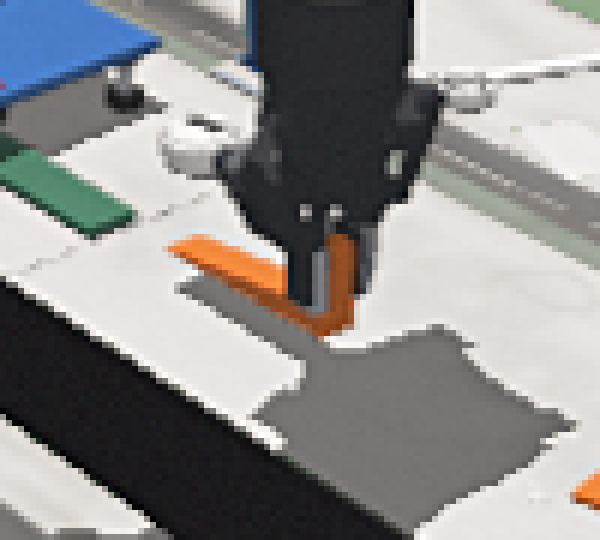

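Run:
```python
from h import *
s=manip.read_camera("scene")
OR=([2,100,60],[20,255,255])
b=hsvmask(s,*OR,(305,225,375,290)); ys,xs=np.nonzero(b)
obs={int(i):int(ys[xs==i].max()) for i in range(xs.min(),xs.max()+1)}; print(obs)
for z,th in((.0195,0),(.0195,.05),(.0195,.1)):
    Rm=R.from_euler("x",th).as_matrix(); g=np.array([0,-.052,.03])
    P=np.array([[-.011,y,0] for y in(.06,.03,0,-.03,-.06)]); Q=(P-g)@Rm.T+g+[.4725,-.2793+.052,z]
    print(th,proj(s,Q).round(1).tolist())
    m=sil(s,[(W-g)@Rm.T+g+[.4725,-.2793+.052,z] for W in WEDGE],(0,0,0)); print(np.abs(m-b)[:,:330].sum(),[(i,round(float(np.nonzero(m[:,i]>.5)[0].max()))) for i in(320,324,328,332,336,340,344)])
```

```text
{318: 246, 319: 247, 320: 247, 321: 248, 322: 248, 323: 249, 324: 250, 325: 250, 326: 251, 327: 251, 328: 252, 329: 253, 330: 253, 331: 254, 332: 254, 333: 255, 334: 256, 335: 256, 336: 257, 337: 257, 338: 258, 339: 258, 340: 259, 341: 259, 342: 260, 343: 260, 344: 260, 345: 260, 346: 259, 347: 259, 348: 258, 349: 246}
0 [[317.7, 246.1], [323.9, 249.7], [330.3, 253.4], [337.0, 257.3], [343.8, 261.3]]
9.6875 [(320, 247), (324, 249), (328, 252), (332, 254), (336, 256), (340, 259), (344, 261)]
0.05 [[317.4, 244.4], [323.6, 248.4], [330.0, 252.5], [336.6, 256.8], [343.4, 261.2]]
40.359375 [(320, 246), (324, 248), (328, 251), (332, 253), (336, 256), (340, 258), (344, 260)]
0.1 [[317.1, 242.6], [323.3, 247.0], [329.7, 251.6], [336.3, 256.2], [343.1, 261.0]]
67.171875 [(320, 244), (324, 247), (328, 250), (332, 253), (336, 256), (340, 258), (344, 260)]
```

The wedge is now held centrally and level: the silhouette matches zero pitch. I'll carry it to the strip.

Emit:
apply_moves([
  [[0.1, 2, 0.2, 0, 0, 0], [0.1, 4, 0, 0, 0, 0], [0.05, 4, 0, 0, 0, 0], [0, 3, 0, 0, 0, 0], [0, 1.5, 0, 0, 0, 0], [0, 0, -0.6, 0, 0, 0], [0, 0, -0.4, 0, 0, 0], [0, 0, -0.2, 0, 0, 0], [0, 0, 0, 0, 0, 0]],
])

```text
t: 22.6
tool_pos: [0.4753, -0.1351, 0.0254]
orientation: [-3.141, 0.0, 1.575]
force: [0.4, 0.2, -0.5]
grip_width: 0.0214
grasp_force: 39.3
```

Emit:
apply_moves([
  [[0, 1, -0.05, 0, 0, 0], [0, 1, 0, 0, 0, 0], [0, 1, 0, 0, 0, 0], [0, 0.7, 0, 0, 0, 0], [0, 0, -0.05, 0, 0, 0], [0, 0, 0, 0, 0, 0]],
])

```text
t: 23.35
tool_pos: [0.4755, -0.0975, 0.0247]
orientation: [-3.141, 0.0, 1.576]
force: [-0.4, -0.1, -0.8]
grip_width: 0.0211
grasp_force: 39.3
```

Emit:
apply_moves([
  [[0, 0, -0.05, 0, 0, 0], [0, 0, 0, 0, 0, 0]],
])

```text
t: 23.6
tool_pos: [0.4755, -0.0977, 0.0244]
orientation: [3.142, 0.0, 1.575]
force: [-0.3, -0.8, 1.8]
grip_width: 0.0211
grasp_force: 39.6
```

Emit:
apply_moves([
  [[0, 0, -0.05, 0, 0, 0], [0, 0, 0, 0, 0, 0]],
])

```text
t: 23.85
tool_pos: [0.4755, -0.0978, 0.0243]
orientation: [3.141, 0.001, 1.576]
force: [-1.7, -0.4, 8.9]
grip_width: 0.0214
grasp_force: 40.6
```

Emit:
apply_moves([
  [[0, 0, -0.0, 0, 0, 0], [0, 0.3, 0.06, 0, 0, 0], [0, 0.5, 0, 0, 0, 0], [0, 0, 0, 0, 0, 0]],
])

```text
t: 24.35
tool_pos: [0.4756, -0.0885, 0.0244]
orientation: [3.141, -0.001, 1.577]
force: [-0.7, 2.4, 2.5]
grip_width: 0.021
grasp_force: 39.5
```

Emit:
apply_moves([
  [[0, 0.4, 0, 0, 0, 0], [0, 0.4, 0, 0, 0, 0], [0, 0, 0, 0, 0, 0]],
])

```text
t: 24.72
tool_pos: [0.4756, -0.0806, 0.0244]
orientation: [3.142, -0.001, 1.577]
force: [-0.3, 1.6, 1.9]
grip_width: 0.0212
grasp_force: 39.5
```

Emit:
apply_moves([
  [[0, 0.3, 0, 0, 0, 0], [0, 0.2, 0, 0, 0, 0], [0, 0, 0, 0, 0, 0]],
])

```text
t: 25.1
tool_pos: [0.4755, -0.076, 0.0244]
orientation: [-3.142, -0.0, 1.576]
force: [-0.6, 0.2, 0.9]
grip_width: 0.0212
grasp_force: 39.6
```

Emit:
apply_moves([
  [[0, 0.3, 0, 0, 0, 0], [0, 0.2, 0, 0, 0, 0], [0, 0, 0, 0, 0, 0]],
])

```text
t: 25.48
tool_pos: [0.4755, -0.0708, 0.0244]
orientation: [-3.142, -0.0, 1.577]
force: [-0.0, 0.1, 2.0]
grip_width: 0.0215
grasp_force: 39.6
```

Emit:
apply_moves([
  [[0, 0.3, 0, 0, 0, 0], [0, 0.2, 0, 0, 0, 0], [0, 0, 0, 0, 0, 0]],
])

```text
t: 25.85
tool_pos: [0.4756, -0.0658, 0.0244]
orientation: [3.142, -0.0, 1.577]
force: [-0.5, -0.1, 1.4]
grip_width: 0.0213
grasp_force: 39.6
```

Emit:
apply_moves([
  [[0, 0.2, 0, 0, 0, 0], [0, 0.2, 0, 0, 0, 0], [0, 0, 0, 0, 0, 0]],
])

```text
t: 26.22
tool_pos: [0.4755, -0.0619, 0.0244]
orientation: [-3.142, -0.0, 1.576]
force: [-0.5, 0.3, 1.2]
grip_width: 0.0213
grasp_force: 39.6
```

Emit:
apply_moves([
  [[0, 0.2, 0, 0, 0, 0], [0, 0.2, 0, 0, 0, 0], [0, 0, 0, 0, 0, 0]],
])

```text
t: 26.6
tool_pos: [0.4755, -0.0579, 0.0244]
orientation: [-3.142, -0.0, 1.576]
force: [0.2, 0.1, 1.2]
grip_width: 0.0214
grasp_force: 39.6
```

Emit:
apply_moves([
  [[0, 0.2, 0, 0, 0, 0], [0, 0.2, 0, 0, 0, 0], [0, 0, 0, 0, 0, 0]],
])

```text
t: 26.98
tool_pos: [0.4755, -0.0539, 0.0244]
orientation: [3.142, -0.0, 1.576]
force: [-0.5, 0.2, 2.8]
grip_width: 0.0211
grasp_force: 39.6
```

Emit:
apply_moves([
  [[0, 0.2, 0, 0, 0, 0], [0, 0.15, 0, 0, 0, 0], [0, 0, 0, 0, 0, 0]],
])

```text
t: 27.35
tool_pos: [0.4755, -0.0505, 0.0244]
orientation: [3.142, -0.0, 1.576]
force: [-1.2, -0.4, 1.5]
grip_width: 0.0217
grasp_force: 39.6
```

Emit:
apply_moves([
  [[0, 0.15, 0, 0, 0, 0], [0, 0.15, 0, 0, 0, 0], [0, 0, 0, 0, 0, 0]],
])

```text
t: 27.72
tool_pos: [0.4755, -0.0475, 0.0244]
orientation: [-3.142, -0.0, 1.576]
force: [-0.7, -1.2, 0.9]
grip_width: 0.0215
grasp_force: 39.6
```

Emit:
apply_moves([
  [[0, 0.1, 0, 0, 0, 0], [0, 0.1, 0, 0, 0, 0], [0, 0, 0, 0, 0, 0]],
])

```text
t: 28.1
tool_pos: [0.4756, -0.0456, 0.0244]
orientation: [3.142, -0.0, 1.576]
force: [-0.5, -1.3, 1.2]
grip_width: 0.0216
grasp_force: 39.6
```

Emit:
apply_moves([
  [[0, 0.1, 0, 0, 0, 0], [0, 0.1, 0, 0, 0, 0], [0, 0, 0, 0, 0, 0]],
])

```text
t: 28.48
tool_pos: [0.4755, -0.0436, 0.0244]
orientation: [-3.142, -0.0, 1.576]
force: [0.1, -1.4, 1.8]
grip_width: 0.0216
grasp_force: 39.6
```

Emit:
apply_moves([
  [[0, 0.1, 0, 0, 0, 0], [0, 0.1, 0, 0, 0, 0], [0, 0, 0, 0, 0, 0]],
])

```text
t: 28.85
tool_pos: [0.4755, -0.0416, 0.0244]
orientation: [-3.142, -0.0, 1.576]
force: [-0.2, -1.0, 1.4]
grip_width: 0.0213
grasp_force: 39.6
```

Emit:
apply_moves([
  [[0, 0.1, 0, 0, 0, 0], [0, 0.1, 0, 0, 0, 0], [0, 0, 0, 0, 0, 0]],
])

```text
t: 29.22
tool_pos: [0.4755, -0.0396, 0.0244]
orientation: [3.142, -0.0, 1.576]
force: [-0.8, -0.4, 1.2]
grip_width: 0.0217
grasp_force: 39.6
```

Run:
```python
from h import *
s=manip.read_camera("scene");t=manip.read_camera("top")
b=s["color"][195:260,255:345,::-1]; b=cv2.resize(b,(780,563),interpolation=3); cv2.imwrite("pics/c7.png",b)
m=hsvmask(s,[55,50,20],[95,255,255],(255,205,345,275)); ys,xs=np.nonzero(m)
print("strip",back(s,[[i,ys[xs==i].max()] for i in(xs.min(),(xs.min()+xs.max())//2,xs.max()-2,xs.max())],.002).round(4).tolist())
bl=hsvmask(t,[100,100,40],[125,255,255],(190,185,290,255)); print(cv2.minAreaRect(np.vstack(cv2.findContours(bl,0,1)[0])))
```

```text
strip [[0.4613, 0.0439, 0.002], [0.4592, -0.0514, 0.002], [0.477, -0.1035, 0.002], [0.4862, -0.1025, 0.002]]
((237.5, 220.0), (44.0, 73.0), 90.0)
```

View pics/c7.png

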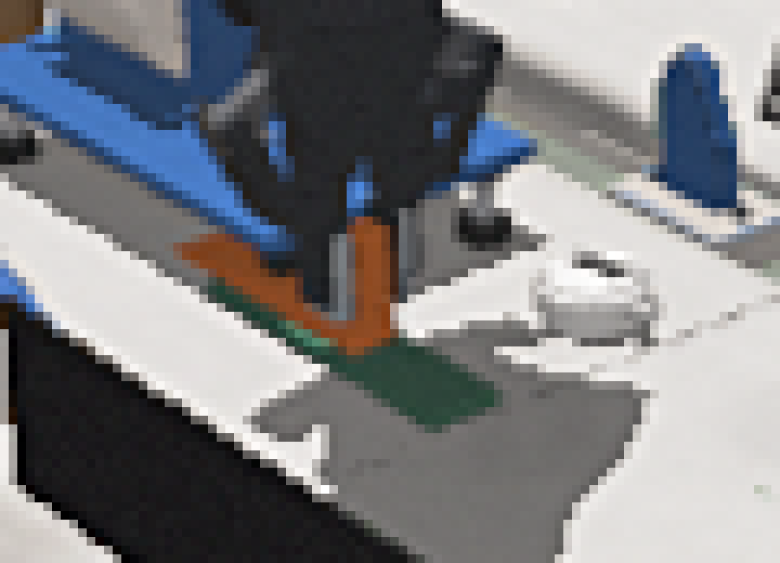

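The strip is undisturbed, with its end at y≈0.043. The wedge lies flat on it with the nose past the foot, so the gap is near the 19 mm maximum. I'll go on in small steps.

Emit:
apply_moves([
  [[0, 0.1, 0, 0, 0, 0], [0, 0.1, 0, 0, 0, 0], [0, 0, 0, 0, 0, 0]],
])

```text
t: 29.7
tool_pos: [0.4755, -0.0383, 0.0244]
orientation: [-3.141, 0.001, 1.576]
force: [-0.6, -4.4, 1.7]
grip_width: 0.0212
grasp_force: 39.6
```

Emit:
apply_moves([
  [[0, 0.05, 0, 0, 0, 0], [0, 0, 0, 0, 0, 0], [0, 0, 0, 0, 0, 0]],
])

```text
t: 30.08
tool_pos: [0.4754, -0.0381, 0.0244]
orientation: [-3.141, 0.001, 1.575]
force: [-0.2, -5.0, 2.1]
grip_width: 0.0213
grasp_force: 39.6
```

Emit:
apply_moves([
  [[0, 0.1, 0, 0, 0, 0], [0, 0, 0, 0, 0, 0], [0, 0, 0, 0, 0, 0]],
])

```text
t: 30.45
tool_pos: [0.4754, -0.0375, 0.0244]
orientation: [-3.141, 0.001, 1.575]
force: [-0.2, -6.7, 2.4]
grip_width: 0.0216
grasp_force: 39.7
```

It is snug at about 7 N. Letting go now.

Emit:
apply_moves([
  [[0, 0, 0, 0, 0, 0], [0, 0, 0, 0, 0, 0], [0, 0, 0, 0, 0, 0], [0, 0, 0, 0, 0, 0], [0, 0, 0, 0, 0, 0]],
], gripper=-0.1)

```text
t: 31.08
tool_pos: [0.4755, -0.0362, 0.0244]
orientation: [-3.142, -0.0, 1.576]
force: [0.5, 0.1, -0.5]
grip_width: 0.0467
grasp_force: 0.0
```

Emit:
apply_moves([
  [[0, 0, 1, 0, 0, 0], [0, 0, 3, 0, 0, 0], [0, 0, 4, 0, 0, 0], [0, 0, 3, 0, 0, 0], [0, 0, 0, 0, 0, 0]],
])

```text
t: 31.7
tool_pos: [0.4769, -0.0363, 0.137]
orientation: [3.137, 0.001, 1.576]
force: [0.0, 0.3, -0.9]
grip_width: 0.047
grasp_force: 0.0
```

Emit:
apply_moves([
  [[0, 1.5, 0, 0, 0, 0], [0, 1.5, 0, 0, 0, 0], [0, 0.7, 0, 0, 0, 0], [0, 0, 0, 0, 0, 0], [0, 0, 0, 0, 0, 0], [0, 0, 0, 0, 0, 0]],
], gripper=1)

```text
t: 32.45
tool_pos: [0.4755, 0.0003, 0.1343]
orientation: [-3.141, 0.0, 1.575]
force: [-0.3, -0.2, 0.2]
grip_width: -0.0002
grasp_force: 0.0
```

Run:
```python
from h import *
s=manip.read_camera("scene")
m=hsvmask(s,[2,100,40],[20,255,255],(265,205,330,260)); ys,xs=np.nonzero(m); print(m.sum(),xs.min(),xs.max(),ys.min(),ys.max())
print(fit([(s,m)],WEDGE,np.array([.475,.013,.0]),.008))
r=manip.read_state(); print(r["tool_pos"],r["force"],r["grip_width"])
```

```text
196 275 300 220 235
(array([ 0.47299731,  0.01333852, -0.01627037]), np.float64(0.14971301020408162))
[4.75514476e-01 2.53531734e-04 1.34315815e-01] [ 0.02471645  0.53687036 -0.52532598] 0.00014020960982413845
```

Emit:
apply_moves([
  [[0, 0.9, -2, 0, 0, 0], [0, 0, -3, 0, 0, 0], [0, 0, -2, 0, 0, 0], [0, 0, -1, 0, 0, 0], [0, 0, 0, 0, 0, 0]],
])

```text
t: 33.12
tool_pos: [0.4754, 0.0096, 0.0541]
orientation: [-3.141, 0.0, 1.576]
force: [-0.3, 0.2, 0.7]
grip_width: 0.0
grasp_force: 0.0
```

Emit:
apply_moves([
  [[0, 0, -0.4, 0, 0, 0], [0, 0, -0.3, 0, 0, 0], [0, 0, -0.1, 0, 0, 0], [0, 0, 0, 0, 0, 0]],
])

```text
t: 33.62
tool_pos: [0.4756, 0.0097, 0.0465]
orientation: [3.142, 0.0, 1.576]
force: [0.7, -0.4, 0.2]
grip_width: 0.0002
grasp_force: 0.0
```

Emit:
apply_moves([
  [[0, 0, -0.1, 0, 0, 0], [0, 0, -0.05, 0, 0, 0], [0, 0, 0, 0, 0, 0]],
])

```text
t: 34.0
tool_pos: [0.4756, 0.0097, 0.0451]
orientation: [3.141, 0.0, 1.576]
force: [-0.9, 0.6, 4.3]
grip_width: -0.0003
grasp_force: 2.0
```

Emit:
apply_moves([
  [[0, 0, -0.04, 0, 0, 0], [0, 0, 0, 0, 0, 0], [0, 0, 0, 0, 0, 0]],
])

```text
t: 34.38
tool_pos: [0.4756, 0.0097, 0.045]
orientation: [3.141, 0.0, 1.576]
force: [-2.2, -0.4, 9.8]
grip_width: -0.0001
grasp_force: 4.8
```

It carries 9.8 N with no dip. I'll hold, then withdraw.

Emit:
apply_moves([
  [[0, 0, -0.01, 0, 0, 0], [0, 0, 0, 0, 0, 0], [0, 0, 0, 0, 0, 0], [0, 0, 0, 0, 0, 0]],
])

```text
t: 34.88
tool_pos: [0.4756, 0.0097, 0.045]
orientation: [3.141, 0.0, 1.576]
force: [-3.2, 0.1, 10.3]
grip_width: 0.0
grasp_force: 5.5
```

Emit:
apply_moves([
  [[0, 0, 0.5, 0, 0, 0], [0, 0, 2, 0, 0, 0], [0, 0, 4, 0, 0, 0], [0, 0, 5, 0, 0, 0], [0, -3, 3, 0, 0, 0], [0, -5, 0, 0, 0, 0], [0, -5, 0, 0, 0, 0], [0, -5, 0, 0, 0, 0], [0, 0, 0, 0, 0, 0]],
])

```text
t: 36.0
tool_pos: [0.4746, -0.1749, 0.1889]
orientation: [-3.141, 0.001, 1.569]
force: [-0.7, 0.9, 0.2]
grip_width: -0.0001
grasp_force: 0.0
```

Run:
```python
from h import *
s=manip.read_camera("scene");t=manip.read_camera("top")
m=hsvmask(s,[2,100,40],[20,255,255],(265,205,330,260)); print(fit([(s,m)],WEDGE,np.array([.475,.013,.0]),.008))
r=hsvmask(t,[170,120,60],[180,255,255],(260,225,285,245))|hsvmask(t,[0,120,60],[4,255,255],(260,225,285,245))
ys,xs=np.nonzero(r); print(back(t,[xs.mean(),ys.mean()],.045))
m=hsvmask(s,[55,50,20],[95,255,255],(255,205,345,275)); ys,xs=np.nonzero(m); print(back(s,[[i,ys[xs==i].max()] for i in(xs.min(),xs.max()-4)],.002).round(4).tolist())
```

```text
(array([ 0.4730549 ,  0.01332378, -0.01541796]), np.float64(0.15345982142857142))
[[0.47661668 0.01059973 0.045     ]]
[[0.4613, 0.0439, 0.002], [0.468, -0.1045, 0.002]]
```

Both shims are in place and nothing moved under the press, so I'm handing in.

```bash
python3 -c "
from rig import manip
print(manip.hand_in())"
```

```text
the job is handed in; nothing more can be done
None
```

I handed the job in at about 36 s (no verdict came back): strip and middle-sized shim are in place under the short foot, snug at about 7 N, the red dot took about 10 N without dipping, and although a first try dragged the strip 35 mm too far in, I pulled it back and saw no measurable shift of the stand.

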